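Gauge two laminate plates in a stepped slot

ROBOT

A 6-joint arm with a two-finger parallel gripper is mounted at the origin on a cart in front of the work surface, level with it; the furniture and walls round the work are solid. World frame = base frame: x ahead of the robot, y to its left, z up, the work surface at z = 0. Lengths are in m, angles in rad, forces in N, time in s.
With the tool pointing down it reaches from about 0.325 to 0.75 m from the base axis. Payload 7.6 kg.
Tool frame: the origin (TCP) lies midway between the tips of the shut fingers; the grasp point (between the pads) lies env.hold_point_z behind it (env.hold_point_z is the distance from the TCP to the grasp point, in m); z points along the fingers, y is the line along which they close (so a half turn about z gives the same grasp; the last joint's range is limited). The gripper opens to 85 mm and grips with 20 to 120 N. Pads are 22 mm wide; open, the fingers measure 114 mm over their backs; the gripper's body (76 mm by 85 mm) begins 54 mm behind the grasp point. The pads swing forward as they close: fully open they stand 13 mm farther back than shut.
Start: joints at [-1.263, 0.052, 1.401, -0, 1.689, -0.07], TCP at [0.194, -0.488, 0.231] pointing down, gripper open.
Joint ranges: [-2.9, 2.9], [-0.91, 2.17], [0.12, 2.37], [-1.06, 4.2], [0.26, 2.73], [-2.93, 2.93]. Speed limits (rad/s): [2.57, 2.57, 3.01, 3.14, 3.14, 3.14].

INTERFACE

Orientations are given as a unit quaternion [w, x, y, z].
In Python, from plant import env, read_camera, job gives the robot as it stands.
- The arm moves only by the shell command python3 -m inch 'ROWS' [OPENING]. ROWS is JSON, a list of rows, each a list of 2 entries, a list of its own where there are three numbers: the shift along the tool's x, y, z in mm, then the turn about the tool's z in rad. In form: [[[x, y, z], spin], ...]. A call has 1 to 12 rows; each row shifts and turns the commanded pose from where the row before left it, along the tool's axes as they then stand; what a row does not reach is not made up. A row lasts 1/10 s, in which the tool goes at most 50 mm and 8.59 degrees, less where a joint would pass 70% of its speed; a pose out of reach is approached as far as the arm can. A call is refused whole if a number of a shift passes 50 or a number of a turn 0.15, either way. A call with a gripper value outside its range is refused whole. OPENING is the opening in per cent of the stroke, from 0 (shut) to 100 (fully open), set as the call begins (- or left out, the last holds). The fingers move at their own pace and stop on an object; the grip force is fixed at half the most. Time passes only in rows, so rows that do not move let the fingers close. It gives the time, the measured TCP pose, the force, the opening and the grip force at its end, in the units of the state.
- env.get_obs(): the state, without advancing time (a new reading comes with each control period).
- read_camera(name): name is "side" or "top" or "wrist"; returns a dict with "pixels" (420x560x3 uint8, red, green, blue), "fx", "fy", "cx", "cy" (pixels), "k1" (the pictures are not rectified: a ray, as slopes to the right and down, at radius r is drawn at 1 + k1 r^2 times it, then the intrinsics apply), "R" (3x3) and "t" (3): a world point X has camera coordinates R X + t. Camera axes: x right, y down, z forward; pixel columns grow to the right and rows downward; lengths in m; the calibration is good to about 2 mm. A picture is of the moment at which its call begins. There is no depth.
- job.finish_job(): hands the job in; it is judged then, once.
The state is a dict: "time_s": time; "joint_positions": joint angles; "qd": joint speeds; "joint_torque": joint torques, N m; "tcp_pos": TCP position; "orientation": TCP orientation; "ft_force": force on the tool from outside, world axes, zero at the start; "moment": the same for the moment, N m; "grip_width": finger opening in m; "finger_force": force on a finger pad.
Only numpy, scipy, OpenCV 4.12 (cv2) and the standard library are available. Lean on these libraries where they do the work, as an engineer would, in place of code of your own. Each camera call takes 0.05 s, during which the arm holds its last target. There are 200 camera calls.

TASK

Gauge the two test plates in the stepped thickness gauge, the thin green one first and then the thick orange one: lower each, standing on edge, into the wide mouth of the slot and slide it along the straight wall towards the narrow end until you feel it stop at the step that it cannot pass, with the step's little red flag pushed in. The steps are clamped somewhere different each time, so feel for the stop and push gently: do not push on until the plate tips. Let go and leave both plates standing home on the slot's floor, and do not disturb the tape roll, the hardener bottle or the brush.

Things in the scene. Friction and masses are not known exactly. Their poses are not given: they have to be found in the camera images.
- gauge: Stepped thickness gauge, fixed: aluminium base 150 x 52 x 8 mm with an open-topped slot along local x. Origin: underside, mid length. Local +x points from the wide mouth to the narrow end. Slot floor at local z = 8 mm, walls up to z = 24 mm, screw heads 1.5 mm proud. The straight wall's inner face is the plane local y = 0; the jaws (out to y = 34 mm) face it at +y.
- slot_mouth (a point): Point on the slot's floor in the wide mouth, at (-54, 11, 8) mm in the gauge's frame. Slot width from the straight wall, by gauge x: 22 mm up to x = -35 (outer end open at -73), no jaw from there to -26+s, then 13.5 mm to 10+s, 8.5 mm to 46+s, 4 mm to 66+s, where s is how far along the stepped jaws are clamped: -9 to +9 mm, not measured. Steps are square to the slot.
- thin_flag (a joint): Light red flag (3 mm wide) in the step from 8.5 to 4 mm width, at gauge x = 46+s, y = 5 to 8 mm: 0 = standing 4 mm out of the step's face towards the mouth, 0.004 m = pushed flush, when the thin plate is on the step. Spring under 0.1 N.
- thick_flag (a joint): Light red flag (3 mm wide) in the step from 13.5 to 8.5 mm width, at gauge x = 10+s, y = 10 to 13 mm: 0 = standing 4 mm out of the step's face towards the mouth, 0.004 m = pushed flush, when the thick plate is on the step. Spring under 0.1 N.
- stand: Black stand, fixed, 90 x 38 x 18 mm; origin centre of the underside, local x along its length. Two pockets in line along local x, at x = -20 and +20 mm, each 36 mm long (x), 20 mm wide (y) and 12 mm deep (floor at z = 6 mm), each with one plate standing loosely in it; which plate is in which varies.
- thin_plate: Green laminate test plate, 30 mm long (local x), 7 mm thick (local y), 45 mm tall (local z), about 60 g; origin centre of its lower edge face. Starts upright in the stand. At home in the gauge its origin is at gauge x = 31+s mm (s: see slot_mouth).
- thick_plate: Orange laminate test plate, 30 mm long (local x), 12 mm thick (local y), 45 mm tall (local z), about 100 g; origin centre of its lower edge face. Starts upright in the stand. At home in the gauge its origin is at gauge x = -5+s mm (s: see slot_mouth).
- tape_roll: Masking tape roll lying flat, 94 mm across, 19 mm high, loose; origin centre of the underside. Leave alone.
- glue_bottle: Small white hardener bottle with red cap, 40 mm across, 95 mm tall, loose; origin centre of the underside. Leave alone.
- brush: Flat brush with wooden handle lying on the bench, 37 x 196 x 11 mm, loose; origin centre of the underside. Leave alone.

How it is judged:
On the way, in this order (a step that is already met when the one before it is completed fails the run):
1. the thin plate is down in the wide mouth of the slot (bottom within 5 mm of the floor) (x of thin_plate in the frame of gauge between -0.075 and -0.045 m and y of thin_plate in the frame of gauge between 0 and 0.022 m and z of thin_plate in the frame of gauge below 0.013 m), for 0.05 s.
2. the thin plate is home at its step, its flag pushed in by more than 2.2 of 4 mm (value of joint thin_flag above 0.0022 m and x of thin_plate in the frame of gauge between 0.0175 and 0.0445 m and y of thin_plate in the frame of gauge between 0 and 0.012 m and z of thin_plate in the frame of gauge below 0.0115 m), for 0.2 s.
3. the thick plate is down in the wide mouth of the slot (bottom within 5 mm of the floor) (x of thick_plate in the frame of gauge between -0.075 and -0.045 m and y of thick_plate in the frame of gauge between 0 and 0.022 m and z of thick_plate in the frame of gauge below 0.013 m), for 0.05 s.
4. the thick plate is home at its step, its flag pushed in by more than 2.2 of 4 mm (value of joint thick_flag above 0.0022 m and x of thick_plate in the frame of gauge between -0.0185 and 0.0085 m and y of thick_plate in the frame of gauge between 0 and 0.012 m and z of thick_plate in the frame of gauge below 0.0115 m), for 0.2 s.
At the end, for the whole second after the job is handed in: Both plates stand on the slot's floor (bottom within 3.5 mm of it), upright within 0.12 rad and in line with the slot within 0.08 rad, each within 1.8 mm of its own step (flag pushed in by more than 2.2 mm), at rest (all of step 2 and all of step 4 and angle between each of thin_plate, thick_plate's own z axis and vertical below 0.12 rad and angle between the x axis of each of thin_plate, thick_plate and the x axis of gauge, either way round below 0.08 rad and linear speed of each of thin_plate, thick_plate below 0.01 m/s); the robot touches nothing.
It fails at once if a plate is pressed on the gauge with more than 25 N (contact force between any of thin_plate, thick_plate and gauge above 25 N).
It fails at once if a plate tips by more than 0.03 rad while it pushes its flag in by more than 1 mm ((value of joint thin_flag above 0.001 m and angle between thin_plate's own z axis and vertical above 0.03 rad and contact force between the fingers and thin_plate above 1 N) or (value of joint thick_flag above 0.001 m and angle between thick_plate's own z axis and vertical above 0.03 rad and contact force between the fingers and thick_plate above 1 N)).
It fails at once if the tape roll, the hardener bottle or the brush is moved more than 20 mm (distance of any of tape_roll, glue_bottle, brush from where it was at the start of the episode above 0.02 m).
It also fails if it takes over 67 s, if anything falls off the work surface, if the arm or the gripper's body presses on something with over 40 N, if the wrist force passes 120 N, or if a joint passes its speed limit or range.

## Working session

There is one attempt and no reset: what is moved stays moved. The work goes in short steps, Python scripts to look and compute and a shell command to move; the robot and the scene stay as the last step left them, time stands still between calls to the robot, and variables do not carry over. Pictures are saved under pics/ and viewed, at most 10 in all, crops included, and the job is handed in when it is done.

```bash
ls; mkdir -p pics; python3 - <<'E'
from plant import env, read_camera, job
import cv2
o=env.get_obs(); print(o, env.hold_point_z)
for n in ("side","top"):
    c=read_camera(n); cv2.imwrite(f"pics/{n}0.png",c["pixels"][:,:,::-1]); print(n,{k:c[k] for k in c if k!="pixels"})
E
```

```text
pics
{'time_s': 0.0, 'joint_positions': array([-1.26329899e+00,  5.28100285e-02,  1.40176425e+00, -2.49489052e-06,
        1.68859773e+00, -7.03136170e-02]), 'qd': array([ 0.00103431, -0.00106593, -0.00185078,  0.00028688, -0.00033267,
       -0.00149704]), 'joint_torque': array([ 1.95588545e-04, -3.81661749e+01, -3.60189629e+01,  2.34895111e-06,
        6.18127073e-03, -7.32509136e-06]), 'tcp_pos': array([ 0.19358451, -0.48766918,  0.23046647]), 'orientation': array([-7.83980656e-04,  9.82210078e-01,  1.87783755e-01, -9.46597313e-05]), 'ft_force': array([0.19695452, 0.2017894 , 0.63610751]), 'moment': array([-0.00270759,  0.03007848,  0.03226714]), 'finger_force': 0.0, 'grip_width': 0.08494854856094385} 0.0187
side {'fx': 380.73019837982645, 'fy': 380.73019837982645, 'cx': 278.99690546028216, 'cy': 208.3729659967758, 'k1': -0.10444686646144395, 'R': array([[-0.68631688,  0.72709472,  0.01738977],
       [ 0.53138288,  0.51761974, -0.67059827],
       [-0.49658975, -0.45100229, -0.74161685]]), 't': array([ 0.07597699, -0.4312134 ,  1.3208686 ])}
top {'fx': 434.26601234062974, 'fy': 434.26601234062974, 'cx': 284.4541649914027, 'cy': 198.5369991075511, 'k1': -0.05780940377155074, 'R': array([[ 0.07610239, -0.99709941, -0.00109264],
       [-0.97480154, -0.07416999, -0.21038242],
       [ 0.20969115,  0.01707572, -0.97761856]]), 't': array([0.32298848, 0.5317698 , 0.76998092])}
```

View pics/side0.png

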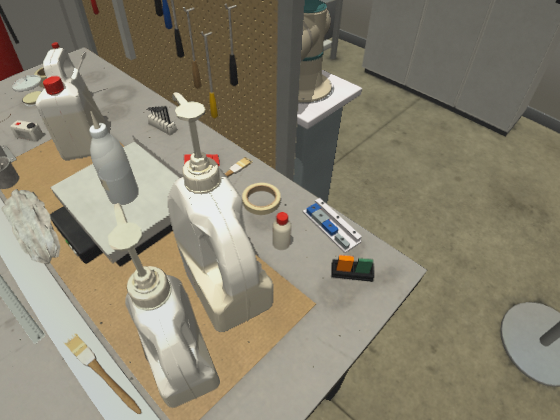

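View pics/top0.png

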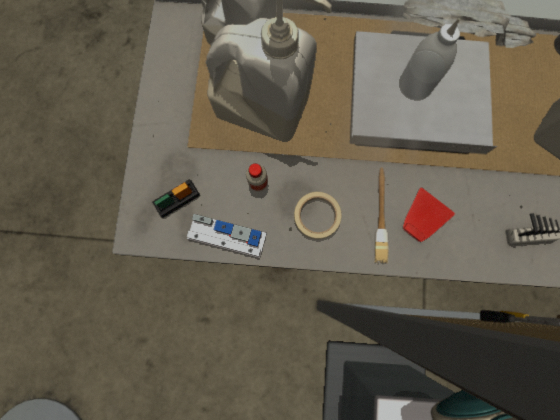

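```bash
cat > h.py <<'E'
import numpy as np, cv2
from plant import env, read_camera, job
def K(c): return np.array([[c["fx"],0,c["cx"]],[0,c["fy"],c["cy"]],[0,0,1.]])
def ray(c,uv):
    # invert r_d = r(1+k1 r^2)
    uv=np.atleast_2d(uv).astype(float); d=(uv-[c["cx"],c["cy"]])/[c["fx"],c["fy"]]; s=d.copy()
    for _ in range(30): s=d/(1+c["k1"]*(s**2).sum(1,keepdims=True))
    return s
def toplane(c,uv,z):
    s=ray(c,uv); D=np.c_[s,np.ones(len(s))]@c["R"]; o=-c["R"].T@c["t"]
    return o+D*((z-o[2])/D[:,2])[:,None]
def proj(c,X):
    p=np.atleast_2d(X)@c["R"].T+c["t"]; s=p[:,:2]/p[:,2:]
    s=s*(1+c["k1"]*(s**2).sum(1,keepdims=True)); return s*[c["fx"],c["fy"]]+[c["cx"],c["cy"]]
def crop(c,name,x0,y0,w,h,k):
    im=c["pixels"][y0:y0+h,x0:x0+w,::-1]
    cv2.imwrite(f"pics/{name}.png",cv2.resize(im,None,fx=k,fy=k,interpolation=cv2.INTER_CUBIC))
E
python3 - <<'E'
from h import *
c=read_camera("top"); crop(c,"topc",140,170,132,99,6)
print(toplane(c,[[227,235],[190,235],[265,240],[176,198]],0.01))
# red cap, tape, brush
print(toplane(c,[[256,171]],.095),toplane(c,[[318,215]],.019),toplane(c,[[382,172],[381,258]],.01))
E
```

```text
[[0.43340213 0.47115365 0.01      ]
 [0.42768191 0.54457288 0.01      ]
 [0.42929582 0.39520957 0.01      ]
 [0.50018457 0.58205838 0.01      ]]
[[0.54518466 0.41793584 0.095     ]] [[0.48561922 0.29445166 0.019     ]] [[0.5862596  0.1684339  0.01      ]
 [0.41102668 0.16518688 0.01      ]]
```

View pics/topc.png

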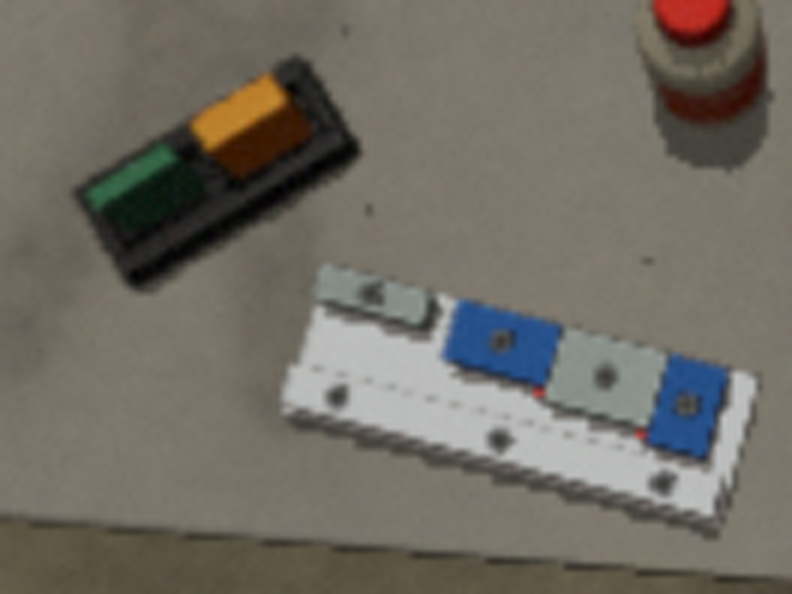

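```bash
cat >> h.py <<'E'
from scipy.optimize import least_squares
def fitpose(c,uv,P,p0,s_idx=()):
    uv=np.array(uv,float);P=np.array(P,float)
    def X(p):
        Q=P.copy()
        if len(p)>3: Q[list(s_idx),0]+=p[3]*1000
        a=p[2];R=np.array([[np.cos(a),-np.sin(a)],[np.sin(a),np.cos(a)]])
        return np.c_[Q[:,:2]/1000@R.T+p[:2],Q[:,2]/1000]
    r=least_squares(lambda p:(proj(c,X(p))-uv).ravel(),p0,loss="soft_l1")
    return r.x,(proj(c,X(r.x))-uv)
E
python3 - <<'E'
from h import *
c=read_camera("top"); f=lambda l:np.array(l)/6+[140-.4,170-.4]
np.set_printoptions(precision=4,suppress=True)
p,e=fitpose(c,f([(287,405),(718,522),(300,368),(322,263),(314,295),(760,378),(648,440),(542,388),(445,355)]),
 [(-75,-18,24),(75,-18,24),(-75,0,24),(-73,34,24),(-73,22,24),(75,34,8),(46,4,24),(10,8.5,24),(-26,13.5,24)],[.43,.47,-1.7,0],(6,7,8))
print("gauge",p,e.round(1).tolist())
for n,q,L,W,z in (("stand",[(78,190),(295,55),(358,140),(140,278)],90,38,18),("green",[(85,192),(163,145),(185,162),(100,212)],30,7,51),("orange",[(190,125),(272,73),(293,100),(215,150)],30,12,51)):
    p,e=fitpose(c,f(q),[(-L/2,W/2,z),(L/2,W/2,z),(L/2,-W/2,z),(-L/2,-W/2,z)],[.5,.58,-1.2]);print(n,p,e.round(1).tolist())
E
```

```text
gauge [ 0.4242  0.4726 -1.738  -0.0012] [[-2.0, 1.2], [0.5, 0.5], [-1.6, -1.5], [0.6, -0.4], [0.2, 0.1], [0.6, -0.4], [-0.0, -0.7], [0.4, 1.3], [-0.5, -0.1]]
stand [ 0.5005  0.5802 -0.9051] [[-0.6, 0.3], [1.4, -1.4], [0.7, -0.3], [-1.5, 1.2]]
green [ 0.4877  0.5981 -0.9198] [[0.4, 0.3], [0.8, -0.2], [-1.0, -0.0], [-0.3, -0.1]]
orange [ 0.5119  0.5655 -0.8793] [[0.6, -0.3], [-0.0, -0.3], [-0.2, 0.1], [-0.3, 0.5]]
```

```bash
python3 - <<'E'
from h import *
np.set_printoptions(precision=3,suppress=True)
t=read_camera("top"); s=read_camera("side"); w=read_camera("wrist")
for c in(t,s,w): print(-c["R"].T@c["t"])
print(toplane(t,[[318,302],[330,265],[560,287],[120,250]],0)); print(toplane(s,[[290,190],[275,183],[100,57],[82,47]],0))
a=cv2.resize(t["pixels"][230:420,280:560],None,fx=1.4,fy=1.4);b=cv2.resize(s["pixels"][0:220,60:380],None,fx=1.2,fy=1.2)
cv2.imwrite("pics/mix.png",np.vstack([np.hstack([np.pad(a,((0,300-a.shape[0]),(0,400-a.shape[1]),(0,0))),np.pad(b,((0,300-b.shape[0]),(0,400-b.shape[1]),(0,0)))]),np.pad(cv2.resize(w["pixels"],(400,300)),((0,0),(0,400),(0,0)))])[:,:,::-1])
E
```

```text
[0.332 0.348 0.865]
[0.937 0.764 0.689]
[ 0.257 -0.463  0.375]
[[ 0.318  0.283  0.   ]
 [ 0.391  0.263  0.   ]
 [ 0.379 -0.201  0.   ]
 [ 0.388  0.684  0.   ]]
[[ 0.41   0.321  0.   ]
 [ 0.418  0.276  0.   ]
 [ 0.382 -0.732  0.   ]
 [ 0.388 -0.884  0.   ]]
```

View pics/mix.png

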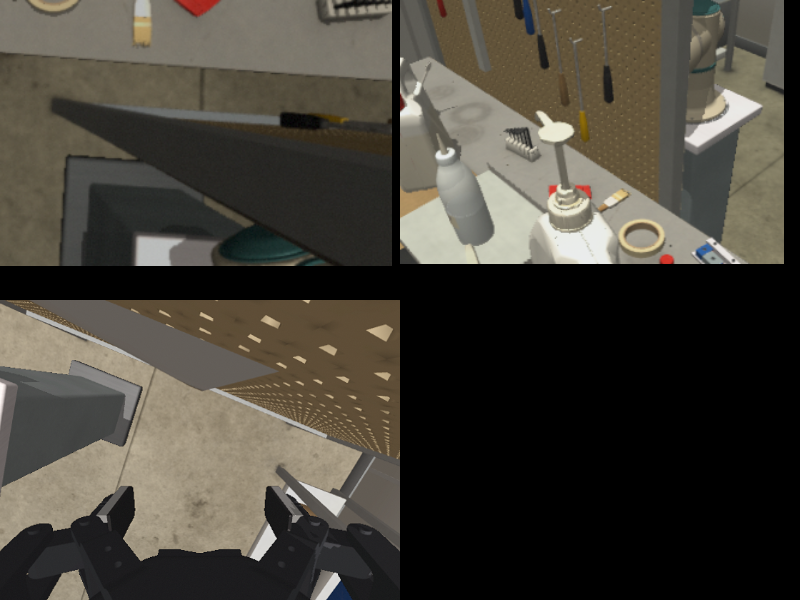

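```bash
python3 - <<'E'
from h import *
np.set_printoptions(precision=3,suppress=True)
t=read_camera("top"); s=read_camera("side")
def az(c,uv):
    D=np.c_[ray(c,uv),np.ones(len(uv))]@c["R"]; return (-c["R"].T@c["t"])[:2],D[:,:2]
ot,A=az(t,[[558.6,348],[558.6,419],[440,385],[440,326]]); os_,B=az(s,[[277,100],[302,100],[277,170],[300,40]])
for i in range(4):
  for j in range(4):
    k=np.linalg.solve(np.c_[A[i],-B[j]],os_-ot); print(i,j,(ot+k[0]*A[i]).round(3))
E
```

```text
0 0 [0.31  0.177]
0 1 [0.322 0.269]
0 2 [0.31  0.182]
0 3 [0.319 0.251]
1 0 [0.245 0.116]
1 1 [0.294 0.247]
1 2 [0.248 0.124]
1 3 [0.284 0.222]
2 0 [0.192 0.067]
2 1 [0.273 0.23 ]
2 2 [0.197 0.077]
2 3 [0.258 0.2  ]
3 0 [0.308 0.175]
3 1 [0.321 0.268]
3 2 [0.308 0.18 ]
3 3 [0.318 0.25 ]
```

```bash
python3 - <<'E'
from h import *
t=read_camera("top"); s=read_camera("side"); w=read_camera("wrist")
for v in (30,120): print(v,[(u,int(s["pixels"][v,u].mean())) for u in range(266,312,1)])
for u in (340,400,500): print(u,[(v,int(t["pixels"][v,u].mean())) for v in range(296,420,2)])
np.set_printoptions(precision=3,suppress=True)
D=np.c_[ray(s,[[295,0]]),[1]]@s["R"];o=-s["R"].T@s["t"];print("z at imgtop",o+D*(.617/-D[0,0]))
print(w["R"],w["t"],w["fx"])
cv2.imwrite("pics/w0.png",w["pixels"][:,:,::-1])
E
```

```text
30 [(266, 76), (267, 79), (268, 80), (269, 80), (270, 80), (271, 79), (272, 79), (273, 77), (274, 77), (275, 81), (276, 81), (277, 82), (278, 82), (279, 79), (280, 82), (281, 82), (282, 81), (283, 80), (284, 81), (285, 80), (286, 80), (287, 80), (288, 81), (289, 81), (290, 81), (291, 78), (292, 72), (293, 72), (294, 72), (295, 71), (296, 73), (297, 72), (298, 72), (299, 72), (300, 71), (301, 72), (302, 84), (303, 102), (304, 108), (305, 137), (306, 140), (307, 124), (308, 118), (309, 119), (310, 125), (311, 131)]
120 [(266, 78), (267, 74), (268, 78), (269, 81), (270, 79), (271, 81), (272, 81), (273, 81), (274, 82), (275, 80), (276, 79), (277, 80), (278, 82), (279, 81), (280, 81), (281, 81), (282, 81), (283, 81), (284, 81), (285, 82), (286, 79), (287, 80), (288, 76), (289, 75), (290, 74), (291, 73), (292, 74), (293, 72), (294, 73), (295, 72), (296, 74), (297, 104), (298, 119), (299, 121), (300, 122), (301, 123), (302, 138), (303, 163), (304, 191), (305, 217), (306, 226), (307, 229), (308, 228), (309, 224), (310, 204), (311, 169)]
340 [(296, 91), (298, 92), (300, 86), (302, 76), (304, 
[... 1464 characters left out ...]
), (320, 11), (322, 25), (324, 41), (326, 41), (328, 43), (330, 40), (332, 44), (334, 44), (336, 45), (338, 43), (340, 37), (342, 36), (344, 39), (346, 35), (348, 38), (350, 37), (352, 38), (354, 39), (356, 38), (358, 37), (360, 38), (362, 36), (364, 37), (366, 38), (368, 36), (370, 36), (372, 40), (374, 38), (376, 34), (378, 35), (380, 36), (382, 38), (384, 40), (386, 36), (388, 36), (390, 34), (392, 37), (394, 39), (396, 36), (398, 35), (400, 33), (402, 38), (404, 35), (406, 29), (408, 21), (410, 44), (412, 57), (414, 55), (416, 19), (418, 55)]
z at imgtop [[0.32  0.232 0.42 ]]
[[ 0.37  -0.929 -0.001]
 [-0.895 -0.357  0.266]
 [-0.248 -0.098 -0.964]] [-0.525 -0.035  0.38 ] 306.1198328805068
```

View pics/w0.png

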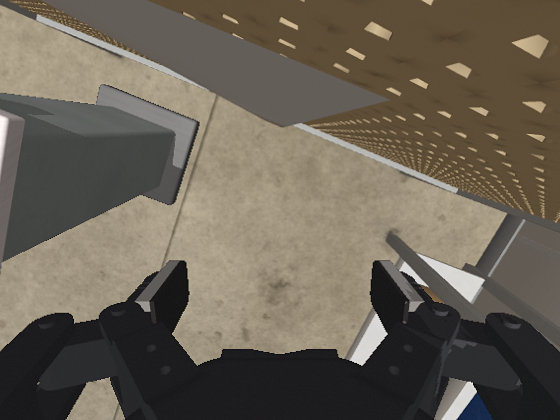

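```bash
python3 - <<'E'
from h import *
t=read_camera("top"); s=read_camera("side"); w=read_camera("wrist")
def az(c,uv):
    D=np.c_[ray(c,uv),np.ones(len(uv))]@c["R"]; return (-c["R"].T@c["t"])[:2],D[:,:2]
for a,b in ((([500,407],[340,321.5],[400,355.5]),([301.5,30],[296.5,120])),(([500,340],[400,315.],[340,303]),([291,30],[287.5,120]))):
  ot,A=az(t,a); os_,B=az(s,b)
  for i in range(len(a)):
   for j in range(2):
    k=np.linalg.solve(np.c_[A[i],-B[j]],os_-ot); print(i,j,(ot+k[0]*A[i]).round(3))
# wrist gray: intersect key pixels with planes x=0.27..0.30
np.set_printoptions(precision=3,suppress=True)
o=-w["R"].T@w["t"]
for x in(.27,.285,.30):
  D=np.c_[ray(w,[[285,125],[385,100],[190,0],[40,10],[300,125],[455,190]]),np.ones(6)]@w["R"]; print(x,(o+D*((x-o[0])/D[:,0])[:,None])[:,1:].tolist())
E
```

```text
0 0 [0.274 0.215]
0 1 [0.274 0.217]
1 0 [0.274 0.216]
1 1 [0.275 0.217]
2 0 [0.271 0.213]
2 1 [0.272 0.215]
0 0 [0.313 0.218]
0 1 [0.313 0.219]
1 0 [0.317 0.222]
1 1 [0.317 0.222]
2 0 [0.317 0.221]
2 1 [0.317 0.222]
0.27 [[-0.4733794845475696, -0.4571705124767814], [-0.4804344714583882, 0.3097518657201606], [-0.4420028862929987, 0.31984009745041264], [-0.27181180462009663, 0.12701983825215382], [-0.48497804395258526, -0.019217491255188734], [-0.7063544406134897, -0.01943481182648471]]
0.285 [[-0.4857652144223259, -1.4100794585806207], [-0.5008930305326018, 0.23441129028637378], [-0.418485230127347, 0.25604321057513824], [-0.05354913319305821, -0.15741601484368906], [-0.5106356891717723, -0.47098873400104235], [-0.9853270616966732, -0.4714547285778009]]
0.3 [[-0.49815094429708223, -2.362988404684463], [-0.5213515896068156, 0.15907071485258667], [-0.3949675739616952, 0.1922463236998636], [0.1647135382339811, -0.441851867939533], [-0.5362933343909595, -0.9227599767468975], [-1.2642996827798578, -0.9234746453291189]]
```

```bash
python3 -m inch '[[[-6,-27,-17],0],[[-6,-27,-17],0],[[-6,-27,-17],0],[[-6,-27,-17],0],[[-6,-27,-17],0],[[-6,-27,-17],0],[[0,0,0],0]]' 0; python3 -c "
from plant import env; o=env.get_obs(); print(o['joint_positions'],o['tcp_pos'],o['time_s'])"
```

```text
time_s: 1.45
tcp_pos: [0.0996, -0.3498, 0.3367]
orientation: [0.003, 0.982, 0.187, -0.0]
ft_force: [1.1, -0.4, -0.0]
grip_width: 0.0
finger_force: 0.0
[-1.39480776e+00 -4.08406133e-01  1.59644030e+00 -2.12524421e-04
  1.94673351e+00 -2.00759540e-01] [ 0.09962508 -0.34978951  0.33671182] 1.45
```

```bash
python3 -m inch '[[[0,0,-6],-0.15],[[0,0,-6],-0.15],[[0,0,-6],-0.15],[[0,0,-6],-0.15],[[0,0,-6],-0.15],[[0,0,-6],-0.15],[[0,0,-6],-0.15],[[0,0,-6],-0.15],[[0,0,-6],-0.15],[[0,0,-6],-0.15],[[0,0,-6],-0.15],[[0,0,-6],-0.15]]'; cat >> h.py <<'E'
def yaw(o):
    w,x,y,z=o["orientation"]; return np.arctan2(2*(x*y+w*z),1-2*(y*y+z*z))
def rows(pts,y=None):
    """tool shifts mm for world way points (m) from measured TCP with yaw y"""
    o=env.get_obs(); p=o["tcp_pos"]; y=yaw(o) if y is None else y
    print("yaw",round(float(yaw(o)),4),"tcp",p.round(4),"q",o["joint_positions"].round(3),"t",round(o["time_s"],2))
    for q in pts:
        d=(np.array(q)-p)*1000; p=np.array(q)
        print((np.array([d[0]*np.cos(y)+d[1]*np.sin(y), d[0]*np.sin(y)-d[1]*np.cos(y), -d[2]])).round(1).tolist())
E
python3 -c "
from h import *
rows([(.10,-.16,.41),(.175,-.05,.41),(.175,.05,.41),(.12,.14,.41),(.12,.30,.38),(.30,.47,.25),(.44,.56,.2)],2.237)"
```

```text
time_s: 2.65
tcp_pos: [0.1008, -0.3512, 0.4048]
orientation: [-0.0, 0.461, 0.888, 0.0]
ft_force: [-0.1, 0.5, -0.3]
grip_width: 0.0003
finger_force: 0.0
yaw 2.1841 tcp [ 0.1008 -0.3512  0.4048] q [-1.393 -0.353  1.418  0.     2.078 -2.006] t 2.65
[150.8, 117.5, -5.2]
[40.1, 126.9, -0.0]
[78.6, 61.8, -0.0]
[104.7, 12.4, -0.0]
[125.8, 98.9, 30.0]
[22.4, 246.6, 130.0]
[-15.8, 165.7, 50.0]
```

```bash
python3 -m inch '[[[0,0,-1],-0.053],[[25,19.6,-1],0],[[25,19.6,-1],0],[[25,19.6,-1],0],[[25,19.6,-1],0],[[25,19.6,-1],0],[[25,19.6,0],0],[[8,25.4,0],0],[[8,25.4,0],0],[[8,25.4,0],0],[[8,25.4,0],0],[[8,25.4,0],0]]'; python3 -c "
from h import *
rows([(.175,.05,.41),(.12,.14,.41),(.12,.30,.38),(.30,.47,.25),(.44,.56,.2)],2.237)"
```

```text
time_s: 3.85
tcp_pos: [0.178, -0.0497, 0.411]
orientation: [0.0, 0.44, 0.898, -0.0]
ft_force: [0.1, -1.1, -0.1]
grip_width: -0.0002
finger_force: 0.0
yaw 2.2307 tcp [ 0.178  -0.0497  0.411 ] q [-0.473 -0.836  1.684 -0.     2.293 -1.133] t 3.85
[80.2, 59.2, 1.0]
[104.7, 12.4, -0.0]
[125.8, 98.9, 30.0]
[22.4, 246.6, 130.0]
[-15.8, 165.7, 50.0]
```

```bash
python3 -m inch '[[[20,15,0],0],[[20,15,0],0],[[20,15,0],0],[[20,15,0],0],[[26,3,0],0],[[26,3,0],0],[[26,3,0],0],[[26,3,0],0],[[31,25,7.5],0],[[31,25,7.5],0],[[31,25,7.5],0],[[31,25,7.5],0]]'; python3 -c "
from h import *
rows([(.12,.30,.38),(.30,.47,.25),(.46,.57,.2)],2.237)"
```

```text
time_s: 5.05
tcp_pos: [0.1236, 0.3004, 0.3803]
orientation: [0.0, 0.439, 0.898, -0.0]
ft_force: [0.9, -0.9, 0.7]
grip_width: 0.0003
finger_force: 0.0
yaw 2.2323 tcp [0.1236 0.3004 0.3803] q [ 1.067 -0.485  1.561 -0.     2.066  0.405] t 5.05
[1.9, -3.1, 0.3]
[22.4, 246.6, 130.0]
[-20.3, 187.6, 50.0]
```

```bash
python3 -m inch '[[[3.2,35,18.6],0],[[3.2,35,18.6],0],[[3.2,35,18.6],0],[[3.2,35,18.6],0],[[3.2,35,18.6],0],[[3.2,35,18.6],0],[[3.2,35,18.6],0],[[-4,37.5,12],0],[[-4,37.5,12],0],[[-4,37.5,12],0],[[-4,37.5,12],0],[[0,0,0],0]]' 60; python3 -c "
from h import *
rows([(.4877,.5981,.2)])
w=read_camera('wrist'); cv2.imwrite('pics/w1.png',w['pixels'][:,:,::-1])
print(proj(w,[(.4877,.5981,.051),(.5119,.5655,.051),(.5005,.5802,.018),(.4242,.4726,.024)]))"
```

```text
time_s: 6.25
tcp_pos: [0.4344, 0.5454, 0.1932]
orientation: [-0.001, 0.441, 0.898, -0.006]
ft_force: [0.6, -0.5, -2.0]
grip_width: 0.0507
finger_force: 0.0
yaw 2.2288 tcp [0.4344 0.5454 0.1932] q [ 0.845  0.578  0.838 -0.     1.737  0.187] t 6.25
[9.1, 74.4, -6.8]
[[358.16780377 191.86416604]
 [354.46029398 232.25032969]
 [348.6573228  205.7174324 ]
 [231.89285323 240.75065474]]
```

View pics/w1.png

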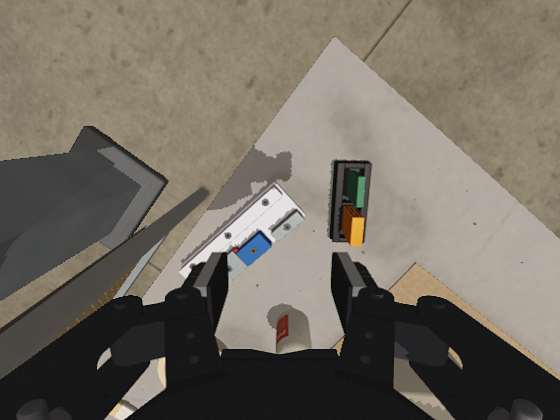

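```bash
python3 -m inch '[[[1.5,12.7,20],0],[[1.5,12.7,20],0],[[1.5,12.7,20],0],[[1.5,12.7,20],0],[[1.5,12.7,20],0],[[1.5,12.7,20],0],[[0,0,0],0],[[0,0,0],0]]' 60; python3 -c "
from h import *
rows([(.4877,.5981,.028)])
w=read_camera('wrist'); cv2.imwrite('pics/w2.png',w['pixels'][:,:,::-1])
im=cv2.cvtColor(w['pixels'],cv2.COLOR_RGB2HSV)
for lo,hi in (((65,80,90),(90,255,255)),((8,150,180),(22,255,255))):
    m=cv2.inRange(im,lo,hi); n,l,s,cc=cv2.connectedComponentsWithStats(m); i=1+s[1:,4].argmax(); r=cv2.minAreaRect(cv2.findNonZero((l==i).astype('uint8'))); b=cv2.boxPoints(r); X=toplane(w,b,.051); print(s[i],r,X.mean(0).round(4)); print(X.round(4).tolist())
"
```

```text
time_s: 7.1
tcp_pos: [0.4863, 0.5993, 0.0838]
orientation: [0.0, 0.44, 0.898, 0.0]
ft_force: [-0.4, -0.3, 0.4]
grip_width: 0.0513
finger_force: 0.0
yaw 2.2313 tcp [0.4863 0.5993 0.0838] q [0.841 0.864 0.636 0.    1.641 0.181] t 7.1
[-1.8, 0.3, 55.8]
[276 252  11  16 157] ((281.0, 259.5), (15.0, 10.0), 90.0) [0.4951 0.5913 0.051 ]
[[0.4895, 0.5934, 0.051], [0.4945, 0.5973, 0.051], [0.5008, 0.5893, 0.051], [0.4958, 0.5854, 0.051]]
[271 282  19  41 743] ((280.0, 302.0), (40.0, 18.0), 90.0) [0.5133 0.567  0.051 ]
[[0.4997, 0.5751, 0.051], [0.5088, 0.5822, 0.051], [0.5272, 0.559, 0.051], [0.5177, 0.5517, 0.051]]
```

```bash
python3 -m inch '[[[0,0,14],0],[[0,0,14],0],[[0,0,14],0],[[0,0,14],0],[[0,0,0],0],[[0,0,0],0]]' 60; python3 -m inch '[[[0,0,0],0],[[0,0,0],0],[[0,0,0],0],[[0,0,0],0],[[0,0,0],0],[[0,0,0],0]]' 0
```

```text
time_s: 7.75
tcp_pos: [0.4869, 0.599, 0.0263]
orientation: [-0.0, 0.44, 0.898, -0.001]
ft_force: [0.1, -0.4, -0.0]
grip_width: 0.0516
finger_force: 0.0
time_s: 8.35
tcp_pos: [0.4873, 0.5996, 0.028]
orientation: [0.0, 0.44, 0.898, 0.001]
ft_force: [0.7, 0.0, 4.6]
grip_width: 0.0058
finger_force: 60.2
```

```bash
python3 -m inch '[[[0,0,-12],0],[[0,0,-12],0],[[0,-15,-7],0],[[0,-15,-7],0],[[0,-15,-7],0],[[0,0,-3],0.138],[[0,0,-3],0.138],[[0,0,-3],0.138],[[0,0,-3],0.138],[[0,0,-3],0.138],[[0,0,-3],0.138],[[0,0,0],0]]' 0; python3 -c "
from h import *
rows([(.444,.530,.085)])
w=read_camera('wrist'); cv2.imwrite('pics/w3.png',w['pixels'][:,:,::-1])
P=np.array([(-73,0,24),(75,0,24),(-73,22,24),(-35,22,24),(10,8.5,24),(46,4,24)])/1000.
a=-1.738;R=np.array([[np.cos(a),-np.sin(a)],[np.sin(a),np.cos(a)]])
print(proj(w,np.c_[P[:,:2]@R.T+[.4242,.4726],P[:,2]]).round(1).tolist())"
```

```text
time_s: 9.55
tcp_pos: [0.4518, 0.5719, 0.0916]
orientation: [-0.0, 0.764, 0.645, 0.001]
ft_force: [0.2, -0.4, -0.6]
grip_width: 0.0058
finger_force: 59.5
yaw 1.4016 tcp [0.4518 0.5719 0.0916] q [ 0.852  0.711  0.851 -0.     1.578  1.021] t 9.55
[-42.6, -0.6, 6.6]
[[264.3, 263.1], [266.6, 416.9], [293.6, 263.1], [293.0, 307.6], [276.0, 355.5], [270.9, 390.6]]
```

View pics/w3.png

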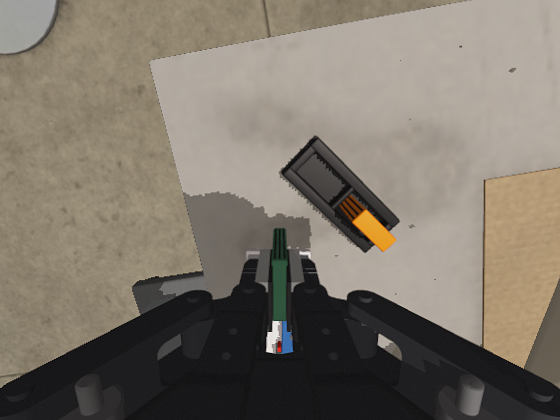

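```bash
python3 -m inch '[[[-14,0,0],0],[[-14,0,0],0],[[-14.6,-0.6,10],0],[[0,0,15],0],[[0,0,12],0],[[0,0,10],0],[[0,0,6],0],[[0,0,0],0],[[0,0,0],0]]' 0; python3 -c "
from h import *
rows([(.444,.530,.031)])
c=read_camera('top'); crop(c,'topc2',170,195,110,80,7)"
```

```text
time_s: 10.5
tcp_pos: [0.4439, 0.5301, 0.0372]
orientation: [0.0, 0.764, 0.645, 0.0]
ft_force: [0.3, 0.0, 0.8]
grip_width: 0.0057
finger_force: 59.5
yaw 1.4032 tcp [0.4439 0.5301 0.0372] q [ 0.82   0.646  1.057 -0.     1.438  0.988] t 10.5
[-0.1, 0.1, 6.2]
```

View pics/topc2.png

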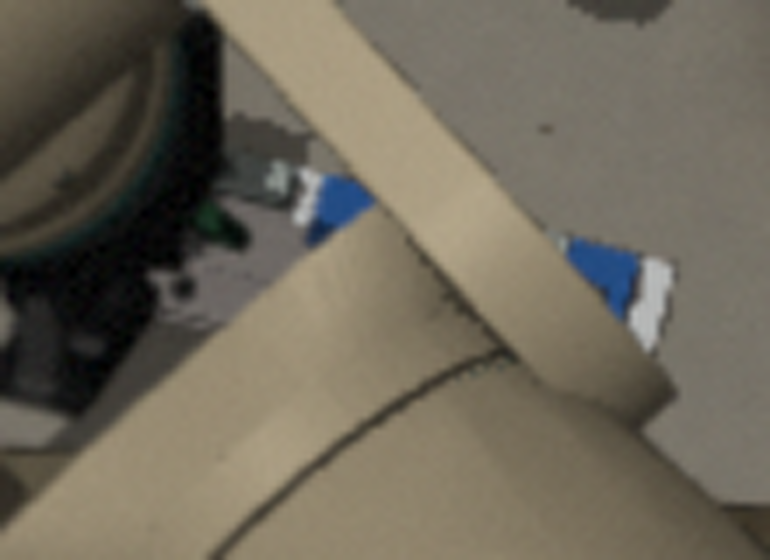

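```bash
python3 -m inch '[[[0,0,2],0],[[0,0,2],0],[[0,0,1.2],0],[[0,0,0],0]]' 0; python3 -m inch '[[[0,0,1],0],[[0,0,0],0]]' 0
```

```text
time_s: 10.95
tcp_pos: [0.4437, 0.5296, 0.0316]
orientation: [0.0, 0.764, 0.645, -0.0]
ft_force: [0.4, 0.5, -1.2]
grip_width: 0.0057
finger_force: 59.5
time_s: 11.15
tcp_pos: [0.4438, 0.5297, 0.0307]
orientation: [0.0, 0.764, 0.645, -0.0]
ft_force: [-0.7, 0.3, -1.3]
grip_width: 0.0058
finger_force: 59.5
```

```bash
python3 -m inch '[[[0,0,1],0],[[0,0,0],0]]' 0;  python3 -m inch '[[[0,0,0.6],0],[[0,0,0],0]]' 0
```

```text
time_s: 11.35
tcp_pos: [0.4439, 0.5298, 0.03]
orientation: [0.0, 0.764, 0.645, 0.0]
ft_force: [-0.6, 0.2, 0.1]
grip_width: 0.0053
finger_force: 59.7
time_s: 11.55
tcp_pos: [0.4439, 0.5299, 0.03]
orientation: [0.0, 0.764, 0.645, 0.0]
ft_force: [-1.2, 0.1, 4.8]
grip_width: 0.0058
finger_force: 60.2
```

```bash
python3 -m inch '[[[0,0,-1.3],0],[[0,-2,0],0],[[0,-2,0],0],[[0,0,0],0]]' 0;  python3 -m inch '[[[0,-0.8,0],0],[[0,0,0],0]]' 0; python3 -m inch '[[[0,-0.8,0],0],[[0,0,0],0]]' 0
```

```text
time_s: 11.95
tcp_pos: [0.4393, 0.5304, 0.0301]
orientation: [0.0, 0.764, 0.645, -0.0]
ft_force: [0.6, 0.0, -0.5]
grip_width: 0.0057
finger_force: 59.6
time_s: 12.15
tcp_pos: [0.4389, 0.5305, 0.0304]
orientation: [0.0, 0.764, 0.645, -0.0]
ft_force: [-0.0, -0.2, -0.9]
grip_width: 0.0058
finger_force: 59.6
time_s: 12.35
tcp_pos: [0.4382, 0.5307, 0.0305]
orientation: [0.0, 0.764, 0.645, -0.0]
ft_force: [0.6, -1.5, -0.6]
grip_width: 0.0057
finger_force: 59.6
```

```bash
for i in 1; do python3 -m inch '[[[0,-0.8,0],0],[[0,0,0],0]]' 0; python3 -m inch '[[[0,-0.6,0],0],[[0,0,0],0]]' 0; done
```

```text
time_s: 12.55
tcp_pos: [0.4374, 0.5308, 0.0306]
orientation: [0.0, 0.764, 0.645, -0.0]
ft_force: [0.4, -0.1, -0.8]
grip_width: 0.0058
finger_force: 59.6
time_s: 12.75
tcp_pos: [0.4371, 0.5308, 0.0306]
orientation: [0.0, 0.764, 0.645, 0.0]
ft_force: [1.3, 0.2, -0.9]
grip_width: 0.006
finger_force: 59.4
```

```bash
python3 -m inch '[[[0,-0.6,0],0],[[0,0,0],0]]' 0
```

```text
time_s: 12.95
tcp_pos: [0.4369, 0.5308, 0.0306]
orientation: [0.0, 0.764, 0.645, 0.001]
ft_force: [5.4, -0.5, -2.4]
grip_width: 0.0058
finger_force: 59.2
```

```bash
python3 -m inch '[[[0,0.7,0],0],[[-9,0,0],0],[[-9,0,0],0],[[-9,0,0],0],[[-9,0,0],0],[[-6,0,0],0],[[0,0,0],0],[[0,0,0],0]]' 0; python3 -m inch '[[[0,-0.6,0],0],[[0,0,0],0]]' 0
```

```text
time_s: 13.75
tcp_pos: [0.4297, 0.4895, 0.0306]
orientation: [-0.0, 0.764, 0.645, -0.0]
ft_force: [-0.0, 0.2, -1.1]
grip_width: 0.0059
finger_force: 59.6
time_s: 13.95
tcp_pos: [0.4296, 0.4896, 0.0306]
orientation: [0.0, 0.764, 0.645, 0.0]
ft_force: [2.3, -1.5, -0.5]
grip_width: 0.0058
finger_force: 59.5
```

```bash
python3 -m inch '[[[0,0.6,0],0],[[-4,0,0],0],[[-4,0,0],0],[[-4,0,0],0],[[0,0,0],0]]' 0; python3 -m inch '[[[-3,0,0],0],[[-3,0,0],0],[[0,0,0],0]]' 0
```

```text
time_s: 14.45
tcp_pos: [0.4278, 0.4771, 0.0305]
orientation: [0.0, 0.764, 0.645, -0.0]
ft_force: [-0.7, -0.2, -0.3]
grip_width: 0.0057
finger_force: 59.6
time_s: 14.75
tcp_pos: [0.4269, 0.4714, 0.0305]
orientation: [0.0, 0.764, 0.645, -0.0]
ft_force: [-0.0, 0.3, -0.9]
grip_width: 0.0057
finger_force: 59.6
```

```bash
python3 -m inch '[[[-3,0,0],0],[[-3,0,0],0],[[-3,0,0],0],[[0,0,0],0]]' 0; python3 -m inch '[[[-3,0,0],0],[[-3,0,0],0],[[0,0,0],0]]' 0
```

```text
time_s: 15.15
tcp_pos: [0.4254, 0.4624, 0.0305]
orientation: [0.0, 0.764, 0.645, -0.0]
ft_force: [-0.4, 0.2, -1.1]
grip_width: 0.0057
finger_force: 59.6
time_s: 15.45
tcp_pos: [0.4244, 0.4566, 0.0305]
orientation: [0.0, 0.764, 0.645, -0.0]
ft_force: [1.1, -1.0, -0.4]
grip_width: 0.0055
finger_force: 59.6
```

```bash
python3 -m inch '[[[-2,0,0],0],[[-2,0,0],0],[[0,0,0],0]]' 0; python3 -m inch '[[[-2,0,0],0],[[-2,0,0],0],[[0,0,0],0]]' 0
```

```text
time_s: 15.75
tcp_pos: [0.4237, 0.4528, 0.0305]
orientation: [0.0, 0.764, 0.645, -0.0]
ft_force: [-0.7, -0.2, -1.2]
grip_width: 0.0059
finger_force: 59.6
time_s: 16.05
tcp_pos: [0.4231, 0.4488, 0.0305]
orientation: [0.0, 0.764, 0.645, -0.0]
ft_force: [0.3, 0.3, -1.0]
grip_width: 0.0055
finger_force: 59.6
```

```bash
python3 -m inch '[[[-1,0,0],0],[[-1,0,0],0],[[0,0,0],0]]' 0
```

```text
time_s: 16.35
tcp_pos: [0.4228, 0.447, 0.0306]
orientation: [0.0, 0.764, 0.645, -0.0]
ft_force: [-0.3, -0.6, 0.1]
grip_width: 0.0057
finger_force: 59.6
```

```bash
python3 -m inch '[[[-1,0,0],0],[[0,0,0],0]]' 0;python3 -m inch '[[[-1,0,0],0],[[0,0,0],0]]' 0
```

```text
time_s: 16.55
tcp_pos: [0.4226, 0.446, 0.0305]
orientation: [0.0, 0.764, 0.645, -0.0]
ft_force: [0.6, 0.6, -2.0]
grip_width: 0.0053
finger_force: 59.6
time_s: 16.75
tcp_pos: [0.4224, 0.445, 0.0305]
orientation: [0.0, 0.764, 0.645, -0.0]
ft_force: [-0.0, 0.3, -0.9]
grip_width: 0.0056
finger_force: 59.6
```

```bash
python3 -m inch '[[[-0.8,0,0],0],[[0,0,0],0]]' 0
```

```text
time_s: 16.95
tcp_pos: [0.4223, 0.4443, 0.0306]
orientation: [-0.0, 0.764, 0.645, 0.0]
ft_force: [0.8, 0.5, -0.0]
grip_width: 0.0056
finger_force: 59.5
```

```bash
python3 -m inch '[[[-0.8,0,0],0],[[0,0,0],0]]' 0
```

```text
time_s: 17.15
tcp_pos: [0.4223, 0.4442, 0.0307]
orientation: [-0.0, 0.764, 0.645, 0.001]
ft_force: [-0.2, 5.3, -2.8]
grip_width: 0.0057
finger_force: 59.2
```

```bash
python3 -m inch '[[[0.4,0,0.5],0],[[0,0,0],0]]' 0; python3 -m inch '[[[0,0,0],0],[[0,0,0],0],[[0,0,0],0],[[0,0,0],0]]' 35; python3 -c "
from h import *
c=read_camera('side');crop(c,'s2',290,180,100,75,8)
rows([(.42,.4442,.1)])"
```

```text
time_s: 17.35
tcp_pos: [0.4224, 0.4442, 0.0305]
orientation: [-0.0, 0.764, 0.645, 0.0]
ft_force: [0.3, 2.2, 0.4]
grip_width: 0.0056
finger_force: 59.7
time_s: 17.75
tcp_pos: [0.4222, 0.4436, 0.0299]
orientation: [0.0, 0.764, 0.645, -0.0]
ft_force: [-0.4, -0.7, 0.1]
grip_width: 0.0301
finger_force: 0.0
yaw 1.4027 tcp [0.4222 0.4437 0.03  ] q [ 0.75   0.445  1.352 -0.     1.345  0.918] t 17.8
[0.1, -2.3, -70.0]
```

View pics/s2.png

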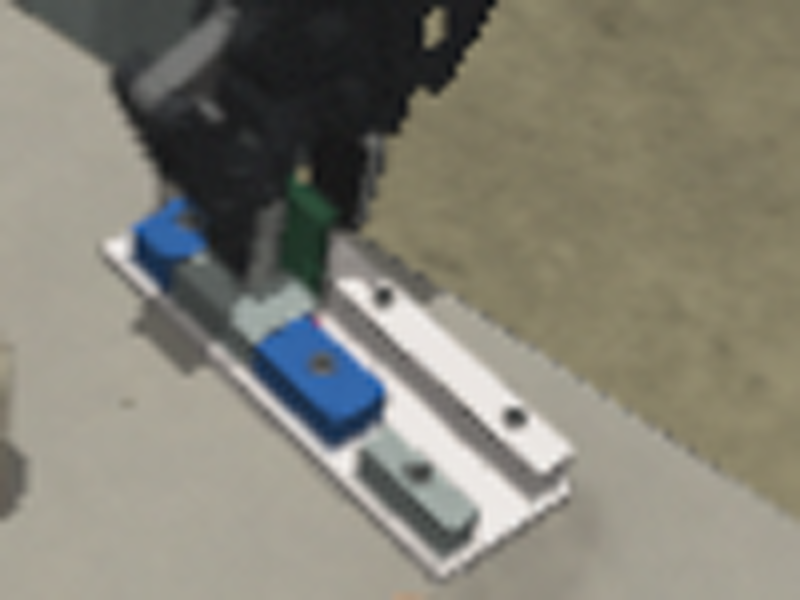

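```bash
python3 -m inch '[[[0,0,-10],0],[[0,0,-20],0],[[0,0,-20],0],[[0,0,-10],0],[[0,0,0],-0.138],[[0,0,0],-0.138],[[0,0,0],-0.138],[[0,0,0],-0.138],[[0,0,0],-0.138],[[0,0,0],-0.138]]' 35; python3 -m inch '[[[8.3,29.3,0],0],[[8.3,29.3,0],0],[[8.3,29.3,0],0],[[8.3,29.3,0],0],[[8.3,29.3,0],0],[[0,0,0],0],[[0,0,0],0]]' 60; python3 -c "
from h import *
rows([(.5127,.5663,.028)])
w=read_camera('wrist')
im=cv2.cvtColor(w['pixels'],cv2.COLOR_RGB2HSV)
m=cv2.inRange(im,(8,150,180),(22,255,255)); n,l,s,cc=cv2.connectedComponentsWithStats(m); i=1+s[1:,4].argmax(); r=cv2.minAreaRect(cv2.findNonZero((l==i).astype('uint8'))); b=cv2.boxPoints(r); X=toplane(w,b,.051); print(s[i],r,X.mean(0).round(4)); rows([X.mean(0)])
"
```

```text
time_s: 18.8
tcp_pos: [0.4222, 0.4438, 0.0901]
orientation: [-0.0, 0.437, 0.899, -0.0]
ft_force: [-0.2, 0.6, 0.4]
grip_width: 0.0299
finger_force: 0.0
time_s: 19.5
tcp_pos: [0.5123, 0.5663, 0.0885]
orientation: [-0.0, 0.44, 0.898, -0.001]
ft_force: [0.0, -0.4, -0.3]
grip_width: 0.0512
finger_force: 0.0
yaw 2.2309 tcp [0.5123 0.5663 0.0885] q [ 0.787  0.834  0.673 -0.     1.636  0.127] t 19.5
[-0.2, 0.3, 60.5]
[270 249  19  12 195] ((279.0, 254.5), (11.0, 18.0), 90.0) [0.5191 0.5586 0.051 ]
yaw 2.2308 tcp [0.5122 0.5661 0.0897] q [ 0.787  0.832  0.675 -0.     1.636  0.127] t 19.55
[-10.1, 0.9, 38.7]
```

```bash
python3 -c "
from h import *
w=read_camera('wrist'); cv2.imwrite('pics/w5.png',w['pixels'][:,:,::-1])
im=cv2.cvtColor(w['pixels'],cv2.COLOR_RGB2HSV)
print([(v,im[v,280].tolist()) for v in range(190,275,3)])
"
```

```text
[(190, [150, 9, 30]), (193, [90, 17, 15]), (196, [0, 15, 35]), (199, [9, 92, 39]), (202, [170, 43, 18]), (205, [10, 45, 17]), (208, [60, 15, 17]), (211, [105, 150, 17]), (214, [101, 255, 16]), (217, [15, 234, 169]), (220, [15, 232, 169]), (223, [15, 235, 168]), (226, [15, 237, 169]), (229, [15, 234, 168]), (232, [14, 232, 169]), (235, [15, 238, 168]), (238, [15, 237, 168]), (241, [15, 238, 167]), (244, [15, 232, 168]), (247, [14, 232, 167]), (250, [19, 201, 228]), (253, [19, 203, 230]), (256, [19, 204, 230]), (259, [19, 215, 233]), (262, [16, 25, 175]), (265, [15, 29, 177]), (268, [16, 27, 179]), (271, [16, 27, 178]), (274, [17, 26, 178])]
```

```bash
python3 -m inch '[[[-2,0.5,10],0],[[0,0,15],0],[[0,0,15],0],[[0,0,15],0],[[0,0,5.5],0],[[0,0,0],0],[[0,0,0],0]]' 60; python3 -m inch '[[[0,0,0],0],[[0,0,0],0],[[0,0,0],0],[[0,0,0],0],[[0,0,0],0],[[0,0,0],0]]' 0
```

```text
time_s: 20.3
tcp_pos: [0.5143, 0.5655, 0.03]
orientation: [0.0, 0.44, 0.898, 0.0]
ft_force: [0.5, -0.0, 0.2]
grip_width: 0.0511
finger_force: 0.0
time_s: 20.9
tcp_pos: [0.5144, 0.5655, 0.0304]
orientation: [0.0, 0.44, 0.898, 0.001]
ft_force: [-0.0, -0.2, 3.7]
grip_width: 0.0112
finger_force: 59.2
```

```bash
python3 -m inch '[[[0,0,-12],0],[[0,0,-12],0],[[0,-15,-7],0],[[0,-15,-7],0],[[0,-15,-7],0],[[0,0,-3],0.138],[[0,0,-3],0.138],[[0,0,-3],0.138],[[0,0,-3],0.139],[[0,0,-3],0.139],[[0,0,-3],0.139],[[0,0,0],0]]' 0; python3 -c "
from h import *
rows([(.444,.530,.0373)])"
```

```text
time_s: 22.1
tcp_pos: [0.4788, 0.5379, 0.094]
orientation: [-0.0, 0.765, 0.644, 0.001]
ft_force: [-0.4, -0.4, -2.0]
grip_width: 0.0106
finger_force: 58.9
yaw 1.3986 tcp [0.4788 0.5379 0.094 ] q [ 0.792  0.682  0.888 -0.     1.57   0.964] t 22.1
[-13.8, -33.0, 56.7]
```

```bash
python3 -m inch '[[[-4.6,-11,0],0],[[-4.6,-11,0],0],[[-4.6,-11,8],0],[[0,0,15],0],[[0,0,15],0],[[0,0,11],0],[[0,0,5],0],[[0,0,2],0],[[0,0,0],0],[[0,0,0],0]]' 0; python3 -m inch '[[[0,0,2],0],[[0,0,1],0],[[0,0,0],0]]' 0
```

```text
time_s: 23.1
tcp_pos: [0.4442, 0.53, 0.0373]
orientation: [-0.0, 0.765, 0.644, 0.001]
ft_force: [-0.2, -0.5, -1.1]
grip_width: 0.0111
finger_force: 58.9
time_s: 23.4
tcp_pos: [0.4437, 0.5296, 0.0335]
orientation: [0.0, 0.765, 0.644, -0.0]
ft_force: [0.4, -0.1, -0.9]
grip_width: 0.0104
finger_force: 58.9
```

```bash
python3 -m inch '[[[0,0,0.8],0],[[0,0,0],0]]' 0; python3 -m inch '[[[0,0,0.7],0],[[0,0,0],0]]' 0
```

```text
time_s: 23.6
tcp_pos: [0.4437, 0.5296, 0.0326]
orientation: [0.0, 0.765, 0.644, -0.0]
ft_force: [0.1, 0.3, -1.8]
grip_width: 0.0106
finger_force: 58.9
time_s: 23.8
tcp_pos: [0.4438, 0.5298, 0.0324]
orientation: [0.0, 0.765, 0.644, 0.0]
ft_force: [-1.6, -1.1, 0.1]
grip_width: 0.0108
finger_force: 59.2
```

```bash
python3 -m inch '[[[0,0,0.7],0],[[0,0,0],0]]' 0
```

```text
time_s: 24.0
tcp_pos: [0.4438, 0.5298, 0.0324]
orientation: [0.0, 0.765, 0.644, 0.0]
ft_force: [-2.2, -2.2, 4.8]
grip_width: 0.0108
finger_force: 59.8
```

```bash
python3 -m inch '[[[0,0,-1.4],0],[[0,-1.5,0],0],[[0,-1.5,0],0],[[0,0,0],0]]' 0;  python3 -m inch '[[[0,-0.7,0],0],[[0,0,0],0]]' 0; python3 -m inch '[[[0,-0.6,0],0],[[0,0,0],0]]' 0
```

```text
time_s: 24.4
tcp_pos: [0.4405, 0.5302, 0.0324]
orientation: [0.0, 0.765, 0.644, -0.0]
ft_force: [0.2, -0.3, -1.9]
grip_width: 0.0107
finger_force: 58.9
time_s: 24.6
tcp_pos: [0.4399, 0.5303, 0.0325]
orientation: [0.0, 0.765, 0.644, -0.0]
ft_force: [0.3, -0.8, -1.3]
grip_width: 0.0109
finger_force: 58.9
time_s: 24.8
tcp_pos: [0.4397, 0.5303, 0.0326]
orientation: [0.0, 0.765, 0.644, 0.0]
ft_force: [1.6, 0.6, -2.7]
grip_width: 0.0107
finger_force: 58.8
```

```bash
python3 -m inch '[[[0,-0.6,0],0],[[0,0,0],0]]' 0
```

```text
time_s: 25.0
tcp_pos: [0.4395, 0.5303, 0.0326]
orientation: [0.0, 0.765, 0.644, 0.0]
ft_force: [4.4, 0.3, -4.1]
grip_width: 0.0105
finger_force: 58.6
```

```bash
python3 -m inch '[[[0,0.8,-0.2],0],[[-5,0,0],0],[[-5,0,0],0],[[-4,0,0],0],[[0,0,0],0]]' 0; python3 -m inch '[[[-3,0,0],0],[[-3,0,0],0],[[-3,0,0],0],[[0,0,0],0]]' 0
```

```text
time_s: 25.5
tcp_pos: [0.4371, 0.5158, 0.0331]
orientation: [0.0, 0.765, 0.644, -0.0]
ft_force: [1.1, -0.2, -1.2]
grip_width: 0.0109
finger_force: 59.0
time_s: 25.9
tcp_pos: [0.4356, 0.5072, 0.0328]
orientation: [0.0, 0.765, 0.644, -0.0]
ft_force: [0.7, -0.4, -0.9]
grip_width: 0.0107
finger_force: 59.0
```

```bash
python3 -m inch '[[[-4,0,0],0],[[-4,0,0],0],[[-4,0,0],0],[[0,0,0],0]]' 0; python3 -m inch '[[[-3,0,0],0],[[-3,0,0],0],[[-3,0,0],0],[[0,0,0],0]]' 0
```

```text
time_s: 26.3
tcp_pos: [0.4335, 0.4953, 0.0328]
orientation: [0.0, 0.765, 0.644, -0.0]
ft_force: [0.7, -0.2, -1.4]
grip_width: 0.0106
finger_force: 59.0
time_s: 26.7
tcp_pos: [0.4321, 0.4866, 0.0329]
orientation: [0.0, 0.765, 0.644, -0.0]
ft_force: [0.1, 0.3, -1.0]
grip_width: 0.0106
finger_force: 59.0
```

Travel 44 of about 52–58 mm; now small steps.

```bash
python3 -m inch '[[[-1,0,0],0],[[-1,0,0],0],[[0,0,0],0]]' 0; python3 -m inch '[[[-1,0,0],0],[[-1,0,0],0],[[0,0,0],0]]' 0
```

```text
time_s: 27.0
tcp_pos: [0.4319, 0.485, 0.0329]
orientation: [0.0, 0.765, 0.644, -0.0]
ft_force: [0.8, -0.3, -1.3]
grip_width: 0.0105
finger_force: 59.0
time_s: 27.3
tcp_pos: [0.4315, 0.483, 0.0329]
orientation: [0.0, 0.765, 0.644, -0.0]
ft_force: [-0.1, -0.0, -0.7]
grip_width: 0.0108
finger_force: 59.0
```

```bash
python3 -m inch '[[[-1,0,0],0],[[0,0,0],0]]' 0; python3 -m inch '[[[-0.8,0,0],0],[[0,0,0],0]]' 0
```

```text
time_s: 27.5
tcp_pos: [0.4313, 0.482, 0.0329]
orientation: [0.0, 0.765, 0.644, -0.0]
ft_force: [0.4, -0.3, -1.9]
grip_width: 0.011
finger_force: 59.0
time_s: 27.7
tcp_pos: [0.4312, 0.4812, 0.0329]
orientation: [0.0, 0.765, 0.644, -0.0]
ft_force: [0.2, -0.1, -1.5]
grip_width: 0.0104
finger_force: 59.0
```

```bash
python3 -m inch '[[[-0.8,0,0],0],[[0,0,0],0]]' 0
```

```text
time_s: 27.9
tcp_pos: [0.4311, 0.4804, 0.0329]
orientation: [0.0, 0.765, 0.644, -0.0]
ft_force: [-0.0, 0.2, -1.3]
grip_width: 0.0105
finger_force: 59.0
```

```bash
python3 -m inch '[[[-0.8,0,0],0],[[0,0,0],0]]' 0
```

```text
time_s: 28.1
tcp_pos: [0.4309, 0.4796, 0.0329]
orientation: [0.0, 0.765, 0.644, -0.0]
ft_force: [0.7, 1.7, -2.4]
grip_width: 0.0109
finger_force: 59.0
```

```bash
python3 -m inch '[[[-0.8,0,0],0],[[0,0,0],0]]' 0
```

```text
time_s: 28.3
tcp_pos: [0.4308, 0.4788, 0.0329]
orientation: [0.0, 0.765, 0.644, -0.0]
ft_force: [0.2, 0.0, -1.3]
grip_width: 0.0103
finger_force: 59.0
```

```bash
python3 -m inch '[[[-0.8,0,0],0],[[0,0,0],0]]' 0
```

```text
time_s: 28.5
tcp_pos: [0.4307, 0.4781, 0.033]
orientation: [0.0, 0.765, 0.644, 0.0]
ft_force: [1.1, 0.1, -1.7]
grip_width: 0.0108
finger_force: 59.0
```

```bash
python3 -m inch '[[[-0.8,0,0],0],[[0,0,0],0]]' 0
```

```text
time_s: 28.7
tcp_pos: [0.4305, 0.4773, 0.0329]
orientation: [0.0, 0.765, 0.644, -0.0]
ft_force: [1.0, 0.5, -1.5]
grip_width: 0.0109
finger_force: 59.0
```

```bash
python3 -m inch '[[[-0.8,0,0],0],[[0,0,0],0]]' 0
```

```text
time_s: 28.9
tcp_pos: [0.4304, 0.4765, 0.0329]
orientation: [0.0, 0.765, 0.644, -0.0]
ft_force: [-0.3, 0.2, -1.7]
grip_width: 0.0104
finger_force: 59.0
```

```bash
python3 -m inch '[[[-0.7,0,0],0],[[0,0,0],0]]' 0
```

```text
time_s: 29.1
tcp_pos: [0.4303, 0.4758, 0.0329]
orientation: [0.0, 0.765, 0.644, -0.0]
ft_force: [0.1, 0.8, -1.3]
grip_width: 0.0107
finger_force: 59.0
```

```bash
python3 -m inch '[[[-0.7,0,0],0],[[0,0,0],0]]' 0
```

```text
time_s: 29.3
tcp_pos: [0.4303, 0.4756, 0.033]
orientation: [-0.0, 0.765, 0.644, 0.001]
ft_force: [1.5, 3.5, -3.7]
grip_width: 0.0108
finger_force: 58.7
```

```bash
python3 -m inch '[[[-0.5,0,0],0],[[0,0,0],0]]' 0
```

```text
time_s: 29.5
tcp_pos: [0.4302, 0.4755, 0.0331]
orientation: [-0.001, 0.765, 0.644, 0.001]
ft_force: [1.9, 5.9, -3.8]
grip_width: 0.0105
finger_force: 58.6
```

```bash
python3 -m inch '[[[0.4,0,0.5],0],[[0,0,0],0]]' 0; python3 -m inch '[[[0,0,0],0],[[0,0,0],0],[[0,0,0],0],[[0,0,0],0]]' 38;  python3 -m inch '[[[0,0,-8],0],[[0,0,-12],0],[[0,0,-20],0],[[0,0,-20],0],[[30,0,-15],0],[[35,0,-5],0],[[35,0,0],0],[[35,0,0],0],[[35,0,0],0],[[0,0,0],0],[[0,0,0],0]]' 38; python3 -c "
from h import *
s=read_camera('side');t=read_camera('top')
f=lambda c,x,y,w,h,k:cv2.resize(c['pixels'][y:y+h,x:x+w,::-1],(400,300),interpolation=cv2.INTER_CUBIC)
cv2.imwrite('pics/end.png',np.vstack([f(s,295,190,80,60,5),f(t,180,200,100,75,4)]))
rows([])"
```

```text
time_s: 29.7
tcp_pos: [0.4303, 0.4756, 0.0329]
orientation: [-0.0, 0.765, 0.644, 0.001]
ft_force: [-0.1, 4.2, -0.4]
grip_width: 0.0106
finger_force: 59.1
time_s: 30.1
tcp_pos: [0.4301, 0.4748, 0.0323]
orientation: [0.0, 0.765, 0.644, -0.0]
ft_force: [0.4, -0.3, -0.6]
grip_width: 0.0326
finger_force: 0.0
time_s: 31.2
tcp_pos: [0.4588, 0.6428, 0.1114]
orientation: [0.0, 0.765, 0.644, -0.001]
ft_force: [1.0, 0.2, 0.4]
grip_width: 0.0323
finger_force: 0.0
yaw 1.3992 tcp [0.4594 0.642  0.1141] q [ 0.903  0.923  0.486 -0.     1.731  1.075] t 31.3
```

View pics/end.png

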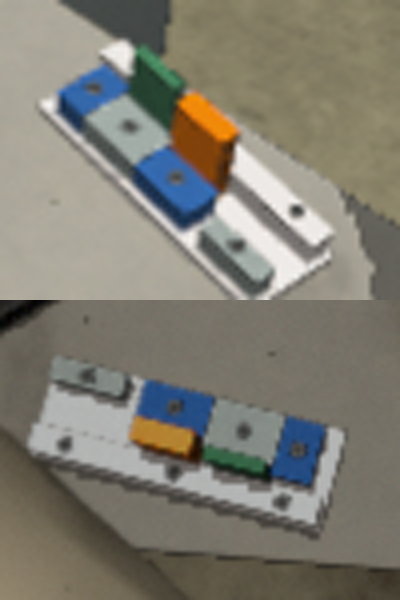

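Both plates stand upright in line with the slot, each against its step: green's front end meets the last blue jaw and orange's meets the grey jaw. The arm is clear and no red flag is showing.

```bash
python3 -c "
from plant import job
print(job.finish_job())"
```

```text
the job is handed in; nothing more can be done
None
```

I gauged both plates, thin green first and then thick orange, left them standing upright at their steps with the arm clear, and handed the job in at about 31 s; the hand-in returned no verdict, and I judged the flags pushed in from the stop force and the last pictures.

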